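# Set the display lid, then hold the specimen flap at its pointer

### The job

Get the tilt stage ready for a reading. First raise the stiff display lid of the closed readout unit until it lies in line with the steel pointer bar set beside it, and let go so that it stays there by itself; then lift the loose specimen flap of the open tilt stage until it lies in line with its own pointer bar, and finish while still holding it steady there, because it falls shut when let go. Leave the pointers as they are set and the other things on the worktop where they stand.

Things in the scene. Friction and masses are not known exactly. Their poses are not given: they have to be found in the camera images.
- lid (a joint): angle of the readout unit's display lid, rad: 0 = level and shut, growing as the free edge rises (at most 1.75). The hinge is stiff (about 0.4 N m: 2 to 4 N at the handle); the lid (0.2 kg) stays where it is left. Starts slightly raised. In line with its pointer when joint lid equals joint lid_pointer.
- lid_pointer (a joint): angle of the readout unit's pointer bar, on the same hinge line and same zero as joint lid: the angle that the lid shall have (0.75 to 1.2). The pointer is clamped (very stiff): do not push it.
- lid_handle (a point): centre of the lid's handle: a black cross-bar, 16 mm in diameter, 30 mm long, parallel to the hinge line, on a 10 mm thick neck, 165 mm from the hinge line and 40 mm beyond the edge of the grey lid (112 mm wide, 11 mm thick). Can be pinched over its flat ends from above; it turns between the fingers as the lid swings. Axes: x toward the hinge, y along the bar, z out of the lid's upper face.
- lid_hinge (a point): on the hinge line midway along the lid, 75 mm above the worktop, 60 mm behind the centre of the readout unit (fixed, closed grey case, 138 deep (x), 120 wide (y), 62 mm high, keypad under the lid). Axes: x level, away from the handle, y along the hinge line, z up. At lid angle q the handle is at hinge + 0.165 m*(-cos q, 0, sin q) in these axes.
- lid_pointer_tip (a point): free end of the readout unit's pointer: a steel bar 12 mm high and 8 mm thick that runs from the hinge line out to 110 mm, at y = +67 mm in the lid_hinge axes (its middle 11 mm beside the lid's left edge). Just outside it, at y = +77 mm, stands an open aluminium quadrant arc of 85 mm radius with ticks every 15 degrees.
- flap (a joint): angle of the tilt stage's specimen flap about its hinge, rad: 0 = level and shut (it rests there), growing as the free edge rises (at most 1.6). The hinge is free: the flap (about 0.4 kg, about 2 N at the handle) falls shut when let go. The flap is in line with its pointer when joint flap equals joint flap_pointer.
- flap_pointer (a joint): angle of the tilt stage's pointer bar, same hinge line and zero as joint flap: the angle at which the flap shall be held (0.6 to 1.0). Clamped (very stiff): do not push it.
- flap_handle (a point): centre of the flap's handle: the same cross-bar as on the lid (16 mm in diameter, 30 mm long, parallel to the hinge line, 165 mm from it, 40 mm beyond the free edge). The flap is an aluminium plate 125 mm long, 112 mm wide, 6 mm thick, with a cork pad and two dark clamp strips on top. Axes as for lid_handle.
- flap_hinge (a point): on the hinge line midway along the flap, 90 mm above the worktop, 60 mm behind the centre of the tilt stage (fixed, open-topped grey tray under the flap, 138 deep (x), 120 wide (y), 80 mm high). Axes and handle formula as for lid_hinge. The two units may stand either way round (left or right).
- flap_pointer_tip (a point): free end of the tilt stage's pointer: the same bar as on the readout unit (out to 110 mm from the hinge line, at y = +67 mm in the flap_hinge axes, quadrant arc just outside).
- glue_stick: bystander: upright red and yellow glue stick, 27 mm in diameter, 91 mm high, behind and between the units; origin at the centre of its underside
- thread_cone: bystander: blue thread cone, 60 mm wide, 100 mm high, at the right end of the worktop; origin at the centre of its underside
- specimen_holder: bystander: round metal specimen holder, 53 mm wide, 19 mm high, left of the units; origin at the centre of its underside
- tape_measure: bystander: yellow tape measure, 29x77 mm, 58 mm high, at the right near the front edge; origin at the centre of its underside

How it is judged:
On the way:
1. the display lid stands in line with its pointer (within 0.087 rad), let go, while the flap is still down (below 0.15 rad) (angle between the x axis of lid_handle and the x axis of lid_pointer_tip, either way round below 0.087 rad and contact force between the fingers and lid below 0.2 N and value of joint flap below 0.15 rad), for 0.3 s.
At the end, for the whole second after the job is handed in: the fingers hold the flap, still (under 0.05 rad/s), within 0.087 rad (5 degrees) of its pointer; the lid stands by itself, untouched, within 0.087 rad (5 degrees) of its pointer (angle between the x axis of flap_handle and the x axis of flap_pointer_tip, either way round below 0.087 rad and velocity of joint flap between -0.05 and 0.05 rad/s and contact force between the fingers and flap above 0.4 N and angle between the x axis of lid_handle and the x axis of lid_pointer_tip, either way round below 0.087 rad and contact force between each of the arm, the fingers and lid below 0.2 N); the arm keeps its last pose, push and grip.
It fails at once if a pointer is pushed out of its setting (tip moved over 8 mm) (distance of any of lid_pointer_tip, flap_pointer_tip from where it was at the start of the episode above 0.008 m).
It fails at once if a bystander is disturbed (moved over 20 mm) (distance of any of glue_stick, thread_cone, specimen_holder, tape_measure from where it was at the start of the episode above 0.02 m).
It also fails if it takes over 58 s, if anything falls off the work surface, if the arm or the gripper's body presses on something with over 40 N, if the wrist force passes 120 N, or if a joint passes its speed limit or range.

### The arm

A 7-joint arm with a two-finger parallel gripper is mounted at the origin on a cart in front of the work surface, level with it; the furniture and walls round the work are solid. World frame = base frame: x ahead of the robot, y to its left, z up, the work surface at z = 0. Lengths are in m, angles in rad, forces in N, time in s.
With the tool pointing down it reaches from about 0.4 to 0.85 m from the base axis. Payload 4.5 kg.
Tool frame: the origin (TCP) lies midway between the tips of the shut fingers; the grasp point (between the pads) lies 19 mm behind it; z points along the fingers, y is the line along which they close (so a half turn about z gives the same grasp; the last joint's range is limited). The gripper opens to 88 mm and grips with 3 to 60 N. Pads are 18 mm wide; open, the fingers measure 123 mm over their backs; the gripper's body (75 mm by 187 mm) begins 45 mm behind the grasp point.
Start: joints at [-1.178, 0.689, -0.195, 1.565, 0.157, 0.902, -0.215], TCP at [0.219, 0.585, 0.239] pointing down, gripper open.
Joint ranges: [-3.01, 3.01], [-0.46, 2.08], [-1.47, 1.51], [0.13, 2.56], [-1, 4.14], [0.04, 2.09], [-2.66, 2.66]. Speed limits (rad/s): [2.57, 2.57, 3.14, 3.14, 3.14, 3.14, 3.14].

### API

Orientations are given as a unit quaternion [x, y, z, w].
In Python, from plant import get_state, viewer, workorder gives the robot as it stands. The module is installed in compiled form; this text tells all that it offers.
- The arm moves only by the tool step_arm, never from a script. Its argument "motion" is a list of rows, each an object of numbers: "wx", "wy", "wz": the turn, a rotation vector about the tool's x, y, z each as a share of 180 degrees, from -1 to 1; "dx", "dy", "dz": the shift along the tool's x, y, z each as a share of 8 cm, from -1 to 1; "claw": the finger opening in mm, from 0 to 88.1. A call has 1 to 8 rows; each row is the pose to reach, as a shift and turn from the pose commanded when the call began, along the tool's axes at that moment, turning the shorter way round; what a row does not reach only later rows make up. A row lasts 1/10 s, in which the tool goes at most 50 mm and 8.59 degrees, less where a joint would pass 70% of its speed; a pose out of reach is approached as far as the arm can. A call with a number of a shift or a turn outside -1 to 1 is refused whole. A call with a gripper value outside its range is refused whole. The fingers move at their own pace and stop on an object; "force" is the grip in N (left out, the last holds). Time passes only in rows, so rows that repeat a pose let the fingers close. It gives the time, the measured TCP pose, the force, the opening and the grip force at its end, in the units of the state.
- get_state(): the state, without advancing time (a new reading comes with each control period).
- viewer.snapshot(name): name is "scene" or "top" or "wrist"; returns (picture, depth): 400x640x3 uint8, red, green, blue; 400x640 float32, m along the optical axis (not along the pixel's ray), 0 where there is no reading.
- viewer.calibration(name): a dict with "vfov" (degrees; the focal length in pixels is half the picture's height over the tangent of half this angle, whatever the lens; pixels are square), "cx", "cy" (the principal point, pixels), "extrinsics" (4x4, takes a point from camera to world coordinates). Camera axes: x right, y down, z forward; pixel columns grow to the right and rows downward; lengths in m; the calibration is good to about 2 mm. A picture is of the moment at which its call begins: read the wrist's pose just before it. calibration takes no time and is no camera call; for the wrist camera it gives the pose at the moment of the call.
- workorder.finish_job(): hands the job in; it is judged then, once.
The state is a dict: "clock": time; "q": joint angles; "qd": joint speeds; "joint_torque": joint torques, N m; "tool_pos": TCP position; "eef_rot": TCP orientation; "contact_force": force on the tool from outside, world axes, zero at the start; "moment": the same for the moment, N m; "opening": opening from 0.0 (shut) to 1.0 (fully open); "finger_force": force on a finger pad.
Only numpy, scipy, OpenCV 4.12 (cv2) and the standard library are available. Lean on these libraries where they do the work, as an engineer would, in place of code of your own. Each camera call takes 0.05 s, during which the arm holds its last target. There are 200 camera calls.

## Working session

There is one attempt and no reset: what is moved stays moved. The work goes in short steps, Python scripts to look and compute and a tool call to move; the robot and the scene stay as the last step left them, time stands still between calls to the robot, and variables do not carry over. Pictures are saved under pics/ and viewed, at most 10 in all, crops included, and the job is handed in when it is done.

Besides the shell and the picture viewer there is one more tool, called after "Request:" by a JSON object that holds its "fn" and its "kwargs", one argument or row to a line. step_arm: Moves the arm, as the interface text tells. Shift numbers are shares of 8 cm and turn numbers shares of 180 degrees, none past 1 either way. Its arguments: {"type":"object","properties":{"motion":{"type":"array","items":{"type":"object","properties":{"wx":{"type":"number","minimum":-1,"maximum":1},"wy":{"type":"number","minimum":-1,"maximum":1},"wz":{"type":"number","minimum":-1,"maximum":1},"dx":{"type":"number","minimum":-1,"maximum":1},"dy":{"type":"number","minimum":-1,"maximum":1},"dz":{"type":"number","minimum":-1,"maximum":1},"claw":{"type":"number"}}}},"force":{"type":"number"}},"required":["motion"]}

```bash
mkdir -p pics
cat > h.py <<'E'
import numpy as np, cv2
from plant import get_state, viewer, workorder
def snap(n):
    c=viewer.calibration(n); p,d=viewer.snapshot(n); return p,d,c
def pts(d,c):
    H,W=d.shape; f=H/2/np.tan(np.radians(c["vfov"])/2)
    u,v=np.meshgrid(np.arange(W),np.arange(H)); T=np.array(c["extrinsics"])
    P=np.stack([(u-c["cx"])/f*d,(v-c["cy"])/f*d,d],-1)
    return P@T[:3,:3].T+T[:3,3]
E
python3 - <<'E'
from h import *
for n in("scene","top"):
    p,d,c=snap(n); cv2.imwrite(f"pics/{n}1.png",p[...,::-1]); np.savez(f"{n}1.npz",p=p,d=d,P=pts(d,c)); print(n,c["vfov"],np.round(c["extrinsics"],3).tolist(),(d>0).mean())
s=get_state();print(s)
E
```

```text
scene 53.28433713556055 [[0.354, 0.817, -0.455, 1.112], [0.935, -0.315, 0.163, -0.207], [-0.01, -0.483, -0.876, 1.193], [0.0, 0.0, 0.0, 1.0]] 0.9958359375
top 52.26565399051539 [[0.029, -0.998, 0.059, 0.452], [-0.999, -0.03, -0.016, 0.015], [0.018, -0.059, -0.998, 1.305], [0.0, 0.0, 0.0, 1.0]] 0.996015625
{'clock': 0.1, 'q': array([-1.1781989 ,  0.68988701, -0.19453138,  1.566219  ,  0.15730968,
        0.90250007, -0.21508767]), 'qd': array([-0.00099698, -0.00138586, -0.00167769, -0.00310391, -0.00030162,
        0.00065193,  0.00077928]), 'joint_torque': array([-2.23137526e-03, -5.28498137e+01, -1.27131142e+00, -1.53837597e+01,
       -5.25980804e-02,  1.99214199e-03,  2.94945482e-05]), 'tool_pos': array([0.2193093 , 0.58466468, 0.2380043 ]), 'eef_rot': array([ 1.78388329e-01,  9.83959830e-01, -8.05986855e-04, -8.55040321e-05]), 'contact_force': array([0.12542639, 0.55685966, 0.51858113]), 'moment': array([-0.01373932, -0.01072264, -0.02445514]), 'finger_force': 0.0, 'opening': 1.0015070215817443}
```

View pics/scene1.png

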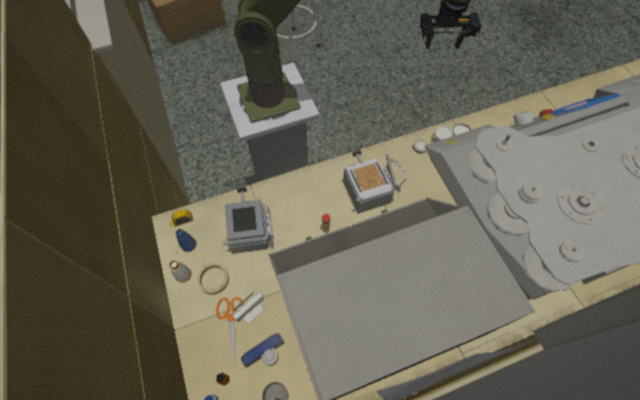

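View pics/top1.png

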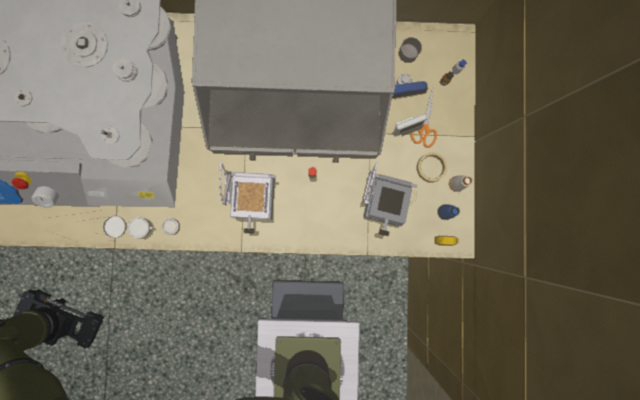

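Top view shows the tilt stage (cork flap) at about (251,196) with its handle at (249,228), and the readout unit at about (387,200) with its handle at (384,231). The pointers and arcs are to the left of each unit, at about (223,183) and (370,188), and the glue stick is at (312,172).

Run:
```python
from h import *
z=np.load("top1.npz");p,P=z["p"],z["P"]
t=[]
for n,(u0,u1,v0,v1) in dict(flap=(210,285,165,245),lid=(352,420,165,245)).items():
    Q=P[v0:v1,u0:u1];I=p[v0:v1,u0:u1].astype(int)
    m=(Q[...,2]>0.035)&(Q[...,2]<.3)
    dark=m&(I.max(-1)<70)
    vv,uu=np.nonzero(dark&(np.arange(v0,v1)[:,None]>220))
    h=Q[vv,uu]; print(n,"handle n",len(h),"px",uu.mean()+u0,vv.mean()+v0,"med",np.median(h,0),"ext",h.min(0),h.max(0))
    np.set_printoptions(linewidth=400)
    print("zmap mm rows",v0,"cols",u0); 
    for v in range(0,v1-v0,4): print(v+v0,(Q[v,::3,2]*1000).astype(int))
    t.append(cv2.resize(p[v0:v1,u0:u1],None,fx=5.3,fy=5.3,interpolation=cv2.INTER_CUBIC))
h=min(x.shape[0] for x in t)
cv2.imwrite("pics/crop1.png",np.hstack([x[:h] for x in t])[...,::-1])
```

```text
<stdin>:9: RuntimeWarning: Mean of empty slice.
  ret = ret.dtype.type(ret / rcount)
  return _methods._mean(a, axis=axis, dtype=dtype,
  ret = um.true_divide(
Traceback (most recent call last):
ValueError: zero-size array to reduction operation minimum which has no identity
```

Run:
```python
from h import *
np.set_printoptions(linewidth=400,precision=3,suppress=True)
z=np.load("top1.npz");p,P=z["p"],z["P"]
t=[]
for n,(u0,u1,v0,v1) in dict(flap=(210,280,165,245),lid=(352,422,165,245)).items():
    Q=P[v0:v1,u0:u1]
    for v in range(0,v1-v0,4): print(v+v0,(Q[v,::3,2]*1000).astype(int))
    hv,hu={'flap':(228,249),'lid':(231,384)}[n]
    print(n,"xyz at handle",P[hv,hu],"rgb",p[hv,hu])
    t.append(cv2.resize(p[v0:v1,u0:u1],None,fx=5.6,fy=5.6,interpolation=cv2.INTER_CUBIC))
cv2.imwrite("pics/crop1.png",np.hstack(t)[...,::-1])
```

```text
165 [  1   0  -5   1 159   0   0  -4   5   0   1   0   1   0   4  -2   4  -1   0  -2  -3   1   4   1]
169 [ 0  0  0  0  2 -2  2  0  0  1 -1 -2 -1  0 -5  1 -3  0  1 -5 -1  0 -3 -3]
173 [  2  -4  -2 173  -5 102  96  94  93  95  93  95  93  94  99  89  78  -4  -1  -3   1   0   0  -2]
177 [  0   1  -3 173  -3  93 106  73  96  90  89  89  88  91  92  95  95  96  95  97  98  96  -3   0]
181 [ -1  -2  -2 169   0  98 113  75  98  91  95  91  93  93  89  93  92  95  92  90  92  42   0  -1]
185 [ -1   0  -4 167   0  97 124  72  94  95  97  90  94  96  94  96  95  93  91 101  88  32   2  -1]
189 [   0    4   -4   -4    0  131   75   75   97   92   95   94   90 1304   93   93   90   97   85   97   76   25   -2    0]
193 [  2   1   0   0   0 141  75  74  97  90  96  93  97  89  97  93 101  95  91  96  79  15   0   1]
197 [ -1   0  -4   1 139 147  73  80  99  91  95  97  97  95  96  97  90  91  95  95  83  13   0   1]
201 [ -2  -1   0   1 155 146  75  83  95  93  93  95  95  94  93  91  93  94  93  94  79  -2  -2   4]
205 [  6  -4   1  -1  -1   0  -2  87 100  97  95  91  94  92 100  92  91  92  93
[... 2152 characters left out ...]
 97 102  99 101  99 100  95  97   0   0  -4  -5   2  -2]
221 [  2  -7   0   0  -2  -9   3  -1   1  17  52 100  59  60 100 100 100 100  -3   0  -7   2  -1   0]
225 [  1  -1   2  -2  -1  -8  -1   3   0  -2   0 102  -2   0  27  53  58  -2  -6   0  -4   0   2  -4]
229 [  4  -6  -5   0  -4 -12   2   1  -3 105   0 105  -3  -1   1   1   0  -2   1   0   0   0   0  -4]
233 [ -2  -4  -3  -1   1 -11  -5   2  -1 111 112 112 109   1  -1   1  -2   0  -4  -1   0   1  -4  -3]
237 [  0   0  -6  -1  -1 -10   2   0   0  -1  -1   1   1   0  -1   1  -2   2  -2  -1  -1   1   0   1]
241 [-3 -2  4  0 -2 -7  0  2  0 -7 -2 -2  0  0 -2  0  2  0 -3 -2  2 -2 -3 -2]
lid xyz at handle [ 0.439 -0.21   0.111] rgb [71 67 59]
```

View pics/crop1.png

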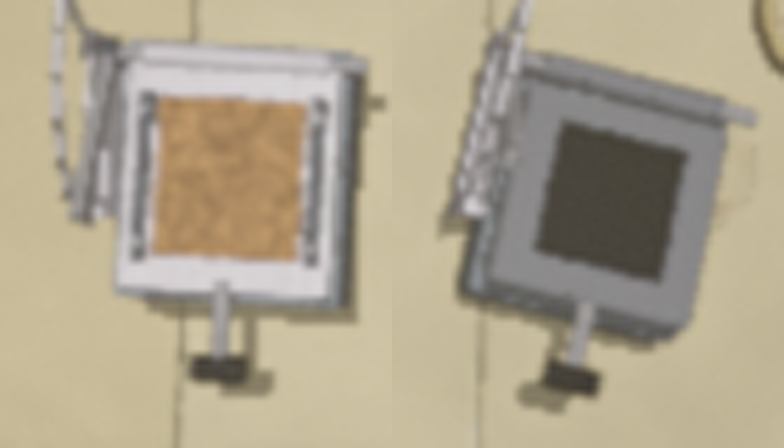

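The crops show both handle bars: flap at px (249,231), lid at px (384,232). Both pointers are at the left edge of their units, and the readout unit is yawed. Next I fit planes, hinge frames and pointer angles from the depth.

Run:
```python
from h import *
np.set_printoptions(linewidth=200,precision=4,suppress=True)
z=np.load("top1.npz");p,P=z["p"],z["P"]; S=np.load("scene1.npz")["P"].reshape(-1,3)
for n,(u0,u1,v0,v1),hz,(pu0,pu1,pv0,pv1) in (("flap",(235,284,215,240),.09,(238,268,184,212)),("lid",(370,400,226,240),.075,(379,402,190,214))):
    Q=P[pv0:pv1,pu0:pu1].reshape(-1,3);Q=Q[Q[:,2]<.2]; c=Q.mean(0); N=np.linalg.svd(Q-c)[2][2]; N*=np.sign(N[2])
    H=P[v0:v1,u0:u1];I=p[v0:v1,u0:u1]; vv,uu=np.nonzero((H[...,2]>.07)&(np.arange(v0,v1)[:,None]>=229)); h=H[vv,uu]
    rect=cv2.minAreaRect((h[:,:2]*1000).astype(np.float32)); print(n,"normal",N,"tilt",np.arccos(N[2]),"yaw of normal",np.arctan2(N[1],N[0]),"handle med",np.median(h,0),"n",len(h),rect)
    # body yaw from all elevated pts of the unit
    B=P[165:222,u0-20:u1+20].reshape(-1,3);
    A=P[165:240,(225 if n=="flap" else 352):(275 if n=="flap" else 422)].reshape(-1,3); A=A[(A[:,2]>.07)&(A[:,2]<.108)&(A[:,0]>.46)]
    print(" plate rect",cv2.minAreaRect((A[:,:2]*1000).astype(np.float32)))
```

```text
flap normal [-0.0042  0.0142  0.9999] tilt 0.014788736223297162 yaw of normal 1.8567271581867255 handle med [0.4276 0.1868 0.0967] n 49 ((435.54559326171875, 108.02754974365234), (13.631366729736328, 188.066162109375), 5.723598480224609)
 plate rect ((532.3569946289062, 195.30030822753906), (145.43934631347656, 143.40484619140625), 86.9146957397461)
lid normal [ 0.1683 -0.0407  0.9849] tilt 0.17403930802566683 yaw of normal -0.23752950345936089 handle med [ 0.4361 -0.2079  0.1089] n 60 ((439.34442138671875, -103.92822265625), (238.75762939453125, 17.825206756591797), 88.34307098388672)
 plate rect ((534.3377075195312, -221.7491455078125), (152.12094116210938, 144.57281494140625), 74.76527404785156)
```

Run:
```python
from h import *
np.set_printoptions(linewidth=200,precision=4,suppress=True)
z=np.load("top1.npz");p,P=z["p"].astype(int),z["P"]; S=np.load("scene1.npz")["P"]
V,U=np.mgrid[:400,:640]
for n,hz,q,(a,b,c,d) in (("flap",.09,0,(236,262,229,240)),("lid",.075,.174,(374,396,229,240))):
    m=(P[...,2]>.07)&(U>a)&(U<b)&(V>=c)&(V<d); h=P[m]
    hc=np.array([*((h.max(0)+h.min(0))/2)[:2],hz+.165*np.sin(q)])
    if n=="flap": k=(p[...,0]-p[...,2]>50)&(U>228)&(U<275)&(V>175)&(V<216)&(P[...,2]>.07)
    else: k=(p.max(-1)<75)&(U>374)&(U<410)&(V>180)&(V<217)&(P[...,2]>.07)
    pc=np.median(P[k],0); r=cv2.minAreaRect((P[k][:,:2]*1000).astype(np.float32))
    dv=pc-hc; yaw=np.arctan2(dv[1],dv[0])
    print(n,"handle",hc,"ext",h.max(0)-h.min(0),"topz",np.median(h[:,2]),"padc",pc,k.sum(),"rect",r,"yaw",yaw)
    x=np.array([np.cos(yaw),np.sin(yaw),0]);y=np.array([-x[1],x[0],0])
    hin=hc+.165*np.cos(q)*x; hin[2]=hz; print(" hinge",hin)
    for nm,C in(("top",P),("scene",S)):
        R=C.reshape(-1,3)-hin; L=np.stack([R@x,R@y,R[:,2]],1)
        s=(L[:,1]>.055)&(L[:,1]<.090)&(L[:,2]>.022)&(L[:,0]<.02)&(L[:,0]>-.13)&(L[:,2]<.15)
        K=L[s]; K=K[np.argsort(-K[:,0])]; print(nm,len(K)); print((K*1000).astype(int).tolist())
```

```text
flap handle [0.4365 0.1085 0.09  ] ext [0.0304 0.1868 1.2161] topz 0.0967032146972886 padc [0.5291 0.1865 0.0944] 688 rect ((516.5427856445312, 118.4539794921875), (227.39048767089844, 88.32833099365234), 79.1160659790039) yaw 0.6998652362290539
 hinge [0.5627 0.2148 0.09  ]
top 43
[[11, 55, 63], [9, 56, 64], [8, 55, 59], [6, 58, 64], [6, 57, 57], [5, 59, 50], [3, 61, 48], [3, 64, 39], [1, 55, 51], [1, 59, 51], [0, 66, 42], [0, 57, 50], [0, 61, 49], [-1, 63, 44], [-3, 66, 38], [-3, 66, 50], [-3, 57, 58], [-5, 55, 58], [-6, 68, 52], [-6, 59, 60], [-7, 57, 54], [-8, 61, 60], [-9, 55, 56], [-9, 64, 62], [-10, 58, 61], [-11, 62, 64], [-11, 77, 22], [-11, 56, 58], [-12, 66, 65], [-13, 60, 62], [-13, 64, 62], [-13, 58, 55], [-15, 67, 68], [-16, 61, 66], [-16, 60, 56], [-16, 65, 65], [-16, 69, 64], [-18, 63, 65], [-18, 62, 56], [-18, 67, 64], [-19, 65, 59], [-20, 69, 61], [-21, 68, 56]]
scene 24
[[5, 56, 62], [5, 55, 70], [3, 55, 58], [1, 57, 47], [0, 60, 48], [-5, 64, 45], [-6, 66, 47], [-7, 56, 60], [-8, 58, 61], [-10, 56, 57], [-11, 57, 60], [-11, 55, 47], [-12, 57, 65], [-13, 60, 66], [
[... 2298 characters left out ...]
, 79, 81], [-29, 69, 63], [-29, 62, 69], [-30, 71, 57], [-30, 64, 62], [-30, 68, 67], [-31, 81, 80], [-31, 64, 67], [-32, 77, 81], [-32, 60, 69], [-32, 61, 76], [-32, 69, 58], [-33, 66, 67], [-35, 62, 73], [-35, 61, 65], [-35, 77, 76], [-35, 66, 77], [-35, 58, 74], [-35, 73, 77], [-36, 64, 67], [-36, 61, 76], [-36, 58, 78], [-37, 76, 79], [-37, 65, 52], [-38, 56, 80], [-39, 71, 76], [-39, 62, 72], [-40, 56, 84], [-40, 58, 73], [-40, 62, 76], [-40, 59, 79], [-40, 73, 75], [-41, 69, 76], [-42, 55, 86], [-42, 58, 82], [-42, 68, 80], [-43, 57, 85], [-44, 59, 74], [-44, 70, 72], [-46, 55, 86], [-46, 56, 92], [-48, 66, 69], [-50, 60, 66], [-51, 64, 68], [-53, 58, 64], [-54, 57, 68], [-58, 56, 55]]
```

```bash
cat > fit.py <<'E'
from h import *
np.set_printoptions(linewidth=200,precision=4,suppress=True)
z=np.load("top1.npz");p,P=z["p"].astype(int),z["P"]; S=np.load("scene1.npz")["P"]
V,U=np.mgrid[:400,:640]
for n,hz,q,(a,b,c,d) in (("flap",.09,0,(236,262,229,240)),("lid",.075,.174,(374,396,229,240))):
    ok=P[...,2]<.3
    m=ok&(P[...,2]>.07)&(U>a)&(U<b)&(V>=c)&(V<d); h=P[m]
    hc=np.array([*((h.max(0)+h.min(0))/2)[:2],hz+.165*np.sin(q)])
    if n=="flap": k=ok&(p[...,0]-p[...,2]>50)&(U>228)&(U<275)&(V>175)&(V<216)&(P[...,2]>.07)
    else: k=ok&(p.max(-1)<75)&(U>374)&(U<410)&(V>180)&(V<217)&(P[...,2]>.07)
    pc=np.median(P[k],0); r=cv2.minAreaRect((P[k][:,:2]*1000).astype(np.float32))
    dv=pc-hc; yaw=np.arctan2(dv[1],dv[0])
    print(n,"handle",hc,"ext",h.max(0)-h.min(0),"topz",np.median(h[:,2]),"padc",pc,k.sum(),"rect",r,"yaw",yaw)
    x=np.array([np.cos(yaw),np.sin(yaw),0]);y=np.array([-x[1],x[0],0])
    hin=hc+.165*np.cos(q)*x; hin[2]=hz; print(" hinge",hin)
    for nm,C in(("top",P),("scene",S)):
        R=C.reshape(-1,3)-hin; L=np.stack([R@x,R@y,R[:,2]],1)
        s=(L[:,1]>.055)&(L[:,1]<.086)&(L[:,2]>.012)&(L[:,0]<.02)&(L[:,0]>-.13)&(L[:,2]<.15)
        K=L[s]; K=K[np.argsort(-K[:,0])]; print(nm,len(K)); print((K*1000).astype(int).tolist())
E
python3 fit.py
```

```text
flap handle [0.4275 0.1882 0.09  ] ext [0.0125 0.0274 0.0121] topz 0.09663979032097036 padc [0.5298 0.1867 0.0944] 684 rect ((529.9464111328125, 186.5979766845703), (80.98809814453125, 74.63630676269531), 1.458638310432434) yaw -0.015043443173070643
 hinge [0.5925 0.1857 0.09  ]
top 186
[[18, 74, 85], [18, 77, 87], [18, 75, 69], [16, 78, 82], [16, 73, 65], [16, 75, 84], [15, 75, 66], [14, 75, 53], [14, 78, 54], [13, 75, 41], [13, 74, 86], [12, 77, 46], [12, 77, 87], [11, 78, 38], [10, 75, 40], [10, 74, 82], [10, 77, 85], [9, 75, 27], [9, 76, 32], [8, 75, 80], [7, 75, 22], [7, 76, 85], [6, 78, 25], [4, 76, 86], [4, 75, 22], [2, 77, 12], [1, 79, 86], [0, 74, 93], [0, 65, 12], [-1, 78, 88], [-1, 75, 90], [-3, 79, 82], [-3, 75, 87], [-5, 68, 12], [-5, 65, 14], [-6, 76, 84], [-6, 79, 83], [-8, 65, 13], [-8, 76, 82], [-9, 67, 16], [-9, 78, 86], [-11, 76, 82], [-12, 64, 17], [-12, 70, 15], [-12, 66, 17], [-12, 77, 89], [-14, 76, 80], [-14, 78, 85], [-15, 70, 15], [-15, 66, 17], [-15, 63, 19], [-17, 75, 83], [-17, 78, 83], [-18, 63, 18], [-18, 69, 19], [-18, 65, 22], [-20, 75, 82], [-20, 78,
[... 8589 characters left out ...]
, 64, 76], [-47, 63, 69], [-47, 69, 67], [-48, 70, 52], [-48, 66, 73], [-48, 76, 76], [-49, 65, 65], [-50, 67, 76], [-50, 76, 80], [-50, 78, 72], [-51, 64, 74], [-51, 69, 72], [-52, 64, 78], [-52, 70, 76], [-54, 67, 73], [-55, 65, 80], [-55, 67, 79], [-55, 62, 85], [-55, 78, 69], [-56, 65, 84], [-56, 68, 82], [-57, 70, 74], [-58, 68, 85], [-58, 65, 86], [-59, 64, 97], [-59, 62, 85], [-59, 78, 68], [-61, 69, 92], [-61, 75, 66], [-61, 68, 86], [-61, 66, 86], [-61, 63, 87], [-63, 66, 89], [-65, 69, 91], [-65, 75, 64], [-66, 66, 90], [-66, 75, 68], [-66, 63, 89], [-69, 77, 55], [-71, 69, 86], [-71, 66, 86], [-78, 76, 45], [-82, 77, 24], [-82, 73, 44], [-84, 76, 14], [-85, 73, 45], [-91, 75, 26]]
```

Frames agree with the given sizes: the arc lies at y≈77 mm, the pointers are 110 mm long and the handle bars sit 165 mm from the hinges. Pointer angles are roughly 0.92 (lid) and 0.60 (flap). Setting out for the lid handle.

Request:
{"fn": "step_arm", "kwargs": {
  "motion": [
    {"wz": -0.035, "claw": 60},
    {"wz": -0.035, "claw": 60}
  ]
}}

```text
$.motion[0]: bad value
```

Request:
{"fn": "step_arm", "kwargs": {
  "motion": [
    {"dx": -0.8, "dy": -1},
    {"dx": -0.8, "dy": -1},
    {"dx": -0.8, "dy": -1},
    {"dx": -0.8, "dy": -1}
  ]
}}

```text
$.motion[0]: bad value
```

Run:
```python
exec(open("fit.py").read().replace("print(","(lambda *a:0)(").split("for n,hz")[0])
import numpy as np
for n,hin,yaw in(("flap",[.5925,.1857,.09],-.015),("lid",[.5931,-.2498,.075],-.255)):
    x=np.array([np.cos(yaw),np.sin(yaw),0]);y=np.array([-x[1],x[0],0])
    for C in(P,S):
        R=C.reshape(-1,3)-hin;L=np.stack([R@x,R@y,R[:,2]],1)
        r=np.hypot(L[:,0],L[:,2])
        K=L[(L[:,1]>.058)&(L[:,1]<.073)&(L[:,2]>.015)&(L[:,2]<.13)&(L[:,0]<0)&(r<.12)]
        v=np.linalg.svd((K-K.mean(0))[:,[0,2]],full_matrices=False)[2][0]
        a=np.arctan2(K[:,2],-K[:,0]); rr=np.hypot(K[:,0],K[:,2]); g=rr>.07
        print(n,len(K),"pca",np.arctan(-v[1]/v[0]),"ray angle outer median",np.median(a[g]),"rmax",rr.max())
```

```text
flap 96 pca 0.5805589167242474 ray angle outer median 0.6588031376820247 rmax 0.11000943826049937
flap 115 pca 0.5395737430735892 ray angle outer median 0.6879629516070488 rmax 0.10858015278993408
lid 41 pca 0.9069124032454257 ray angle outer median 0.952805437085519 rmax 0.11369617325242536
lid 85 pca 0.9090967691604938 ray angle outer median 0.974832117317058 rmax 0.11380764828796607
```

Request:
{"fn": "step_arm", "kwargs": {
  "motion": [
    {"dx": 0, "dy": 0, "dz": 0, "wx": 0, "wy": 0, "wz": -0.035, "claw": 60},
    {"dx": 0, "dy": 0, "dz": 0, "wx": 0, "wy": 0, "wz": -0.035, "claw": 60}
  ]
}}

```text
clock: 0.3
tool_pos: [0.2194, 0.5848, 0.2383]
eef_rot: [0.124, 0.992, -0.0, -0.0]
contact_force: [0.1, -0.0, 0.4]
opening: 0.842
finger_force: 0.0
```

Request:
{"fn": "step_arm", "kwargs": {
  "motion": [
    {"dx": -0.8, "dy": -1, "dz": 0, "wx": 0, "wy": 0, "wz": 0, "claw": 60},
    {"dx": -0.8, "dy": -1, "dz": 0, "wx": 0, "wy": 0, "wz": 0, "claw": 60},
    {"dx": -0.8, "dy": -1, "dz": 0, "wx": 0, "wy": 0, "wz": 0, "claw": 60},
    {"dx": -0.8, "dy": -1, "dz": 0, "wx": 0, "wy": 0, "wz": 0, "claw": 60}
  ]
}}

```text
clock: 0.7
tool_pos: [0.2629, 0.4907, 0.2389]
eef_rot: [0.126, 0.992, -0.0, 0.0]
contact_force: [-0.3, 0.4, 0.1]
opening: 0.681
finger_force: 0.0
```

Request:
{"fn": "step_arm", "kwargs": {
  "motion": [
    {"dx": -0.8, "dy": -1, "dz": 0, "wx": 0, "wy": 0, "wz": 0, "claw": 60},
    {"dx": -0.8, "dy": -1, "dz": 0, "wx": 0, "wy": 0, "wz": 0, "claw": 60},
    {"dx": -0.8, "dy": -1, "dz": 0, "wx": 0, "wy": 0, "wz": 0, "claw": 60}
  ]
}}

```text
clock: 1.0
tool_pos: [0.3069, 0.3932, 0.2383]
eef_rot: [0.128, 0.992, -0.003, 0.001]
contact_force: [-0.3, 1.1, 0.2]
opening: 0.681
finger_force: 0.0
```

Request:
{"fn": "step_arm", "kwargs": {
  "motion": [
    {"dx": -0.8, "dy": -1, "dz": 0, "wx": 0, "wy": 0, "wz": 0, "claw": 60},
    {"dx": -0.8, "dy": -1, "dz": 0, "wx": 0, "wy": 0, "wz": 0, "claw": 60},
    {"dx": -0.8, "dy": -1, "dz": 0, "wx": 0, "wy": 0, "wz": 0, "claw": 60}
  ]
}}

```text
clock: 1.3
tool_pos: [0.3489, 0.3002, 0.2384]
eef_rot: [0.129, 0.992, -0.002, 0.0]
contact_force: [0.4, 0.7, 0.8]
opening: 0.683
finger_force: 0.0
```

Request:
{"fn": "step_arm", "kwargs": {
  "motion": [
    {"dx": -0.8, "dy": -1, "dz": 0, "wx": 0, "wy": 0, "wz": 0, "claw": 60},
    {"dx": -0.8, "dy": -1, "dz": 0, "wx": 0, "wy": 0, "wz": 0, "claw": 60},
    {"dx": -0.8, "dy": -1, "dz": 0, "wx": 0, "wy": 0, "wz": 0, "claw": 60}
  ]
}}

```text
clock: 1.6
tool_pos: [0.3914, 0.2072, 0.2385]
eef_rot: [0.129, 0.992, -0.002, 0.0]
contact_force: [0.3, 0.3, -0.0]
opening: 0.682
finger_force: 0.0
```

Request:
{"fn": "step_arm", "kwargs": {
  "motion": [
    {"dx": -0.8, "dy": -1, "dz": 0, "wx": 0, "wy": 0, "wz": 0, "claw": 60},
    {"dx": -0.8, "dy": -1, "dz": 0, "wx": 0, "wy": 0, "wz": 0, "claw": 60},
    {"dx": -0.8, "dy": -1, "dz": 0, "wx": 0, "wy": 0, "wz": 0, "claw": 60}
  ]
}}

```text
clock: 1.9
tool_pos: [0.434, 0.114, 0.2385]
eef_rot: [0.13, 0.992, -0.001, 0.001]
contact_force: [-0.1, -0.1, -0.0]
opening: 0.683
finger_force: 0.0
```

Request:
{"fn": "step_arm", "kwargs": {
  "motion": [
    {"dx": -0.27, "dy": -1, "dz": 0, "wx": 0, "wy": 0, "wz": 0, "claw": 60},
    {"dx": -0.27, "dy": -1, "dz": 0, "wx": 0, "wy": 0, "wz": 0, "claw": 60},
    {"dx": -0.27, "dy": -1, "dz": 0, "wx": 0, "wy": 0, "wz": 0, "claw": 60}
  ]
}}

```text
clock: 2.2
tool_pos: [0.4327, 0.0334, 0.2385]
eef_rot: [0.127, 0.992, -0.001, -0.0]
contact_force: [-1.2, 0.7, -0.3]
opening: 0.681
finger_force: 0.0
```

Request:
{"fn": "step_arm", "kwargs": {
  "motion": [
    {"dx": -0.27, "dy": -1, "dz": 0, "wx": 0, "wy": 0, "wz": 0, "claw": 60},
    {"dx": -0.27, "dy": -1, "dz": 0, "wx": 0, "wy": 0, "wz": 0, "claw": 60},
    {"dx": -0.27, "dy": -1, "dz": 0, "wx": 0, "wy": 0, "wz": 0, "claw": 60}
  ]
}}

```text
clock: 2.5
tool_pos: [0.4344, -0.0489, 0.2386]
eef_rot: [0.127, 0.992, -0.0, 0.0]
contact_force: [-0.4, -0.0, -1.1]
opening: 0.682
finger_force: 0.0
```

Request:
{"fn": "step_arm", "kwargs": {
  "motion": [
    {"dx": -0.27, "dy": -1, "dz": 0, "wx": 0, "wy": 0, "wz": 0, "claw": 60},
    {"dx": -0.27, "dy": -1, "dz": 0, "wx": 0, "wy": 0, "wz": 0, "claw": 60},
    {"dx": -0.27, "dy": -1, "dz": 0, "wx": 0, "wy": 0, "wz": 0, "claw": 60}
  ]
}}

```text
clock: 2.8
tool_pos: [0.4362, -0.1316, 0.2386]
eef_rot: [0.127, 0.992, -0.0, 0.001]
contact_force: [0.2, 0.9, -0.0]
opening: 0.683
finger_force: 0.0
```

Request:
{"fn": "step_arm", "kwargs": {
  "motion": [
    {"dx": -0.25, "dy": -0.92, "dz": 0, "wx": 0, "wy": 0, "wz": 0, "claw": 60},
    {"dx": -0.25, "dy": -0.92, "dz": 0, "wx": 0, "wy": 0, "wz": 0, "claw": 60},
    {"dx": -0.25, "dy": -0.92, "dz": 0, "wx": 0, "wy": 0, "wz": 0, "claw": 60},
    {"dx": -0.25, "dy": -0.92, "dz": 0, "wx": 0, "wy": 0, "wz": 0, "claw": 60}
  ]
}}

```text
clock: 3.2
tool_pos: [0.4376, -0.2033, 0.2387]
eef_rot: [0.123, 0.992, 0.001, 0.0]
contact_force: [-0.3, 0.4, -0.1]
opening: 0.677
finger_force: 0.0
```

Run:
```python
from h import *
np.set_printoptions(linewidth=200,precision=4,suppress=True)
s=get_state(); print(s["tool_pos"],s["eef_rot"])
p,d,c=snap("wrist"); cv2.imwrite("pics/w1.png",p[...,::-1]); P=pts(d,c); np.savez("w1.npz",p=p,P=P)
print(c["vfov"],np.array(c["extrinsics"]))
m=(P[...,2]>.09)&(P[...,2]<.125)&(P[...,0]<.455)&(P[...,0]>.40)&(abs(P[...,1]+.208)<.04)&(d>0)
h=P[m];print(len(h),h.min(0),h.max(0),np.median(h,0)); print(cv2.minAreaRect((h[:,:2]*1000).astype(np.float32)))
```

```text
[ 0.4376 -0.2033  0.2387] [0.123  0.9924 0.001  0.0005]
68.00049872244989 [[ 0.2443  0.9176  0.3137  0.3554]
 [ 0.9697 -0.2321 -0.0764 -0.1832]
 [ 0.0027  0.3229 -0.9464  0.3849]
 [ 0.      0.      0.      1.    ]]
590 [ 0.4259 -0.2286  0.1011] [ 0.4546 -0.1974  0.1135] [ 0.4361 -0.2137  0.11  ]
((442.3074951171875, -214.364501953125), (29.415971755981445, 27.602266311645508), 76.15076446533203)
```

View pics/w1.png

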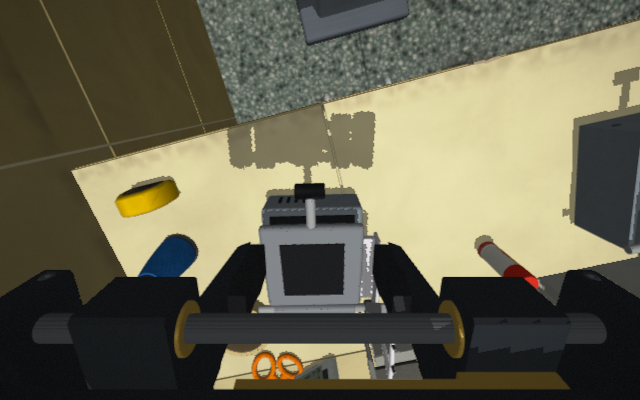

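The wrist view shows the lid handle bar at (310,190), about 9 mm to the −y side of the gripper's midline. I'll shift, descend and pinch.

Request:
{"fn": "step_arm", "kwargs": {
  "motion": [
    {"dx": -0.01, "dy": -0.1, "dz": 0.5, "wx": 0, "wy": 0, "wz": 0, "claw": 56},
    {"dx": -0.01, "dy": -0.1, "dz": 0.97, "wx": 0, "wy": 0, "wz": 0, "claw": 56},
    {"dx": -0.01, "dy": -0.1, "dz": 0.97, "wx": 0, "wy": 0, "wz": 0, "claw": 56}
  ]
}}

```text
clock: 3.55
tool_pos: [0.4331, -0.2105, 0.1581]
eef_rot: [0.122, 0.992, 0.002, -0.004]
contact_force: [-0.0, 1.0, 0.7]
opening: 0.637
finger_force: 0.0
```

Request:
{"fn": "step_arm", "kwargs": {
  "motion": [
    {"dx": 0, "dy": 0, "dz": 0.4, "wx": 0, "wy": 0, "wz": 0, "claw": 56},
    {"dx": 0, "dy": 0, "dz": 0.7, "wx": 0, "wy": 0, "wz": 0, "claw": 56},
    {"dx": 0, "dy": 0, "dz": 0.95, "wx": 0, "wy": 0, "wz": 0, "claw": 56},
    {"dx": 0, "dy": 0, "dz": 0.95, "wx": 0, "wy": 0, "wz": 0, "claw": 56},
    {"dx": 0, "dy": 0, "dz": 0.95, "wx": 0, "wy": 0, "wz": 0, "claw": 56}
  ]
}}

```text
clock: 4.05
tool_pos: [0.436, -0.2129, 0.0863]
eef_rot: [0.123, 0.992, 0.0, 0.001]
contact_force: [0.8, -1.0, 0.1]
opening: 0.64
finger_force: 0.0
```

Request:
{"fn": "step_arm", "kwargs": {
  "motion": [
    {"dx": 0, "dy": 0, "dz": 0, "wx": 0, "wy": 0, "wz": 0, "claw": 20},
    {"dx": 0, "dy": 0, "dz": 0, "wx": 0, "wy": 0, "wz": 0, "claw": 20},
    {"dx": 0, "dy": 0, "dz": 0, "wx": 0, "wy": 0, "wz": 0, "claw": 20},
    {"dx": 0, "dy": 0, "dz": 0, "wx": 0, "wy": 0, "wz": 0, "claw": 20},
    {"dx": 0, "dy": 0, "dz": 0, "wx": 0, "wy": 0, "wz": 0, "claw": 20},
    {"dx": 0, "dy": 0, "dz": 0, "wx": 0, "wy": 0, "wz": 0, "claw": 20}
  ],
  "force": 20
}}

```text
clock: 4.65
tool_pos: [0.4357, -0.2125, 0.0853]
eef_rot: [0.123, 0.992, 0.001, 0.001]
contact_force: [0.7, 4.8, 0.7]
opening: 0.335
finger_force: 20.0
```

Request:
{"fn": "step_arm", "kwargs": {
  "motion": [
    {"dx": -0.028, "dy": 0, "dz": -0.131, "wx": 0, "wy": 0, "wz": 0, "claw": 20},
    {"dx": -0.061, "dy": 0, "dz": -0.251, "wx": 0, "wy": 0, "wz": 0, "claw": 20},
    {"dx": -0.109, "dy": 0, "dz": -0.387, "wx": 0, "wy": 0, "wz": 0, "claw": 20},
    {"dx": -0.157, "dy": 0, "dz": -0.501, "wx": 0, "wy": 0, "wz": 0, "claw": 20},
    {"dx": -0.221, "dy": 0, "dz": -0.63, "wx": 0, "wy": 0, "wz": 0, "claw": 20},
    {"dx": -0.284, "dy": 0, "dz": -0.737, "wx": 0, "wy": 0, "wz": 0, "claw": 20},
    {"dx": -0.353, "dy": 0, "dz": -0.84, "wx": 0, "wy": 0, "wz": 0, "claw": 20},
    {"dx": -0.428, "dy": 0, "dz": -0.938, "wx": 0, "wy": 0, "wz": 0, "claw": 20}
  ]
}}

```text
clock: 5.45
tool_pos: [0.4666, -0.2195, 0.1596]
eef_rot: [0.123, 0.992, 0.002, -0.002]
contact_force: [-0.3, 6.5, -3.9]
opening: 0.334
finger_force: 20.0
```

Request:
{"fn": "step_arm", "kwargs": {
  "motion": [
    {"dx": -0.081, "dy": 0, "dz": -0.093, "wx": 0, "wy": 0, "wz": 0, "claw": 20},
    {"dx": -0.167, "dy": 0, "dz": -0.182, "wx": 0, "wy": 0, "wz": 0, "claw": 20},
    {"dx": -0.258, "dy": 0, "dz": -0.266, "wx": 0, "wy": 0, "wz": 0, "claw": 20},
    {"dx": -0.338, "dy": 0, "dz": -0.331, "wx": 0, "wy": 0, "wz": 0, "claw": 20},
    {"dx": -0.338, "dy": 0, "dz": -0.331, "wx": 0, "wy": 0, "wz": 0, "claw": 20}
  ]
}}

```text
clock: 5.95
tool_pos: [0.4927, -0.2254, 0.1867]
eef_rot: [0.123, 0.992, 0.002, -0.003]
contact_force: [-4.4, 9.2, 8.8]
opening: 0.335
finger_force: 20.0
```

```bash
cat > look.py <<'E'
import sys
from h import *
np.set_printoptions(linewidth=200,precision=4,suppress=True)
which,tag=sys.argv[1],sys.argv[2]
hin,yaw=(np.array([.5925,.1857,.09]),-.02) if which=="flap" else (np.array([.5931,-.2498,.075]),-.25)
x=np.array([np.cos(yaw),np.sin(yaw),0]);y=np.array([-x[1],x[0],0])
for cam in sys.argv[3:]:
    p,d,c=snap(cam);P=pts(d,c);np.savez(f"{cam}_{tag}.npz",p=p,P=P);cv2.imwrite(f"pics/{cam}_{tag}.png",p[...,::-1])
    R=(P-hin)[d>0];L=np.stack([R@x,R@y,R[:,2]],1)
    for nm,lo,hi in(("plate",-.045,.045),("pointer",.060,.072)):
        K=L[(L[:,1]>lo)&(L[:,1]<hi)&(L[:,0]<-.01)]
        r=np.hypot(K[:,0],K[:,2]);K=K[(r<.11)&(r>.03)&(K[:,2]>.012)]
        if len(K)<15: print(cam,nm,len(K));continue
        for _ in range(3):
            m=K.mean(0);v=np.linalg.svd((K-m)[:,[0,2]],full_matrices=False)[2][0]
            e=(K-m)[:,[0,2]]@[-v[1],v[0]];K=K[abs(e)<max(.004,2*e.std())]
        print(cam,nm,len(K),"angle",np.arctan(-v[1]/v[0]),"offset",m[0]*v[1]-m[2]*v[0])
s=get_state();print(s["tool_pos"],s["contact_force"],s["finger_force"],s["clock"])
g=s["tool_pos"]+[0,0,.019]-hin; print("q from grasp",np.arctan2(g[2],-g@x),np.hypot(g[2],g@x))
E
python3 look.py lid a top scene wrist
```

```text
top plate 291 angle 0.8839086506405339 offset 0.006052800133168428
top pointer 18 angle 0.9269895934197218 offset 0.003891282428531654
scene plate 716 angle 0.8862175819362701 offset -0.007805356732985439
scene pointer 62 angle 0.9169099727494482 offset -0.005649863247912293
wrist plate 315 angle 0.8847414885346154 offset -0.008565087162162158
wrist pointer 0
[ 0.4927 -0.2254  0.1867] [-2.6362  8.4775  7.0324] 19.98763019219041 6.1
q from grasp 0.9019654959164802 0.16660834605639196
```

Request:
{"fn": "step_arm", "kwargs": {
  "motion": [
    {"dx": -0.04, "dy": 0, "dz": -0.032, "wx": 0, "wy": 0, "wz": 0, "claw": 20},
    {"dx": -0.04, "dy": 0, "dz": -0.032, "wx": 0, "wy": 0, "wz": 0, "claw": 20},
    {"dx": -0.04, "dy": 0, "dz": -0.032, "wx": 0, "wy": 0, "wz": 0, "claw": 52},
    {"dx": -0.04, "dy": 0, "dz": -0.032, "wx": 0, "wy": 0, "wz": 0, "claw": 52},
    {"dx": -0.04, "dy": 0, "dz": -0.032, "wx": 0, "wy": 0, "wz": 0, "claw": 52}
  ]
}}

```text
clock: 6.6
tool_pos: [0.4971, -0.231, 0.1892]
eef_rot: [0.125, 0.992, -0.0, 0.0]
contact_force: [0.1, -1.0, -0.4]
opening: 0.579
finger_force: 0.0
```

```bash
python3 look.py lid b scene wrist
```

```text
scene plate 716 angle 0.9033342608846697 offset -0.007903926062501562
scene pointer 65 angle 0.9219381108661326 offset -0.00563508030910443
wrist plate 433 angle 0.9046950064934444 offset -0.008563254946505325
wrist pointer 78 angle 1.248448416298416 offset -0.035797014735994434
[ 0.4973 -0.2307  0.1892] [-0.2852 -1.0128 -0.413 ] 0.0 6.7
q from grasp 0.9386640113708921 0.16510559426361643
```

The lid stands free at about 0.904 rad and its pointer reads about 0.915. I'll retreat up, turn and head for the flap.

Request:
{"fn": "step_arm", "kwargs": {
  "motion": [
    {"dx": 0, "dy": 0, "dz": -0.3, "wx": 0, "wy": 0, "wz": 0, "claw": 56},
    {"dx": 0, "dy": 0, "dz": -0.7, "wx": 0, "wy": 0, "wz": 0, "claw": 56},
    {"dx": 0, "dy": 0, "dz": -1, "wx": 0, "wy": 0, "wz": 0, "claw": 56},
    {"dx": 0, "dy": 0, "dz": -1, "wx": 0, "wy": 0, "wz": 0, "claw": 56}
  ]
}}

```text
clock: 7.1
tool_pos: [0.4994, -0.2309, 0.2723]
eef_rot: [0.125, 0.992, -0.001, 0.003]
contact_force: [0.2, 0.1, 1.2]
opening: 0.64
finger_force: 0.0
```

Request:
{"fn": "step_arm", "kwargs": {
  "motion": [
    {"dx": 0, "dy": 0, "dz": 0, "wx": 0, "wy": 0, "wz": -0.036, "claw": 56},
    {"dx": 0, "dy": 0, "dz": 0, "wx": 0, "wy": 0, "wz": -0.072, "claw": 56},
    {"dx": 0, "dy": 0, "dz": 0, "wx": 0, "wy": 0, "wz": -0.072, "claw": 56}
  ]
}}

```text
clock: 7.4
tool_pos: [0.4968, -0.2302, 0.2683]
eef_rot: [0.011, 1.0, 0.0, -0.001]
contact_force: [-0.6, 0.1, -0.4]
opening: 0.635
finger_force: 0.0
```

Request:
{"fn": "step_arm", "kwargs": {
  "motion": [
    {"dx": 0.16, "dy": 0.5, "dz": 0, "wx": 0, "wy": 0, "wz": 0, "claw": 56},
    {"dx": 0.16, "dy": 0.87, "dz": 0, "wx": 0, "wy": 0, "wz": 0, "claw": 56},
    {"dx": 0.16, "dy": 0.87, "dz": 0, "wx": 0, "wy": 0, "wz": 0, "claw": 56}
  ]
}}

```text
clock: 7.7
tool_pos: [0.4861, -0.1553, 0.269]
eef_rot: [0.009, 1.0, 0.001, -0.0]
contact_force: [0.4, -0.3, -0.1]
opening: 0.637
finger_force: 0.0
```

Request:
{"fn": "step_arm", "kwargs": {
  "motion": [
    {"dx": 0.16, "dy": 0.5, "dz": 0, "wx": 0, "wy": 0, "wz": 0, "claw": 56},
    {"dx": 0.16, "dy": 0.87, "dz": 0, "wx": 0, "wy": 0, "wz": 0, "claw": 56},
    {"dx": 0.16, "dy": 0.87, "dz": 0, "wx": 0, "wy": 0, "wz": 0, "claw": 56}
  ]
}}

```text
clock: 8.0
tool_pos: [0.475, -0.0864, 0.2692]
eef_rot: [0.009, 1.0, 0.001, 0.0]
contact_force: [0.5, 0.4, 1.0]
opening: 0.64
finger_force: 0.0
```

Request:
{"fn": "step_arm", "kwargs": {
  "motion": [
    {"dx": 0.16, "dy": 0.5, "dz": 0, "wx": 0, "wy": 0, "wz": 0, "claw": 56},
    {"dx": 0.16, "dy": 0.87, "dz": 0, "wx": 0, "wy": 0, "wz": 0, "claw": 56},
    {"dx": 0.16, "dy": 0.87, "dz": 0, "wx": 0, "wy": 0, "wz": 0, "claw": 56}
  ]
}}

```text
clock: 8.3
tool_pos: [0.4642, -0.0172, 0.2693]
eef_rot: [0.01, 1.0, 0.001, 0.0]
contact_force: [-0.4, -0.2, 0.7]
opening: 0.633
finger_force: 0.0
```

Request:
{"fn": "step_arm", "kwargs": {
  "motion": [
    {"dx": 0.16, "dy": 0.5, "dz": 0, "wx": 0, "wy": 0, "wz": 0, "claw": 56},
    {"dx": 0.16, "dy": 0.87, "dz": 0, "wx": 0, "wy": 0, "wz": 0, "claw": 56},
    {"dx": 0.16, "dy": 0.87, "dz": 0, "wx": 0, "wy": 0, "wz": 0, "claw": 56}
  ]
}}

```text
clock: 8.6
tool_pos: [0.4532, 0.0522, 0.2693]
eef_rot: [0.01, 1.0, 0.001, 0.001]
contact_force: [0.5, 0.1, 0.3]
opening: 0.633
finger_force: 0.0
```

Request:
{"fn": "step_arm", "kwargs": {
  "motion": [
    {"dx": 0.16, "dy": 0.5, "dz": 0, "wx": 0, "wy": 0, "wz": 0, "claw": 56},
    {"dx": 0.16, "dy": 0.87, "dz": 0, "wx": 0, "wy": 0, "wz": 0, "claw": 56},
    {"dx": 0.16, "dy": 0.87, "dz": 0, "wx": 0, "wy": 0, "wz": 0, "claw": 56}
  ]
}}

```text
clock: 8.9
tool_pos: [0.4422, 0.1218, 0.2693]
eef_rot: [0.01, 1.0, 0.001, 0.001]
contact_force: [-0.5, -0.9, 0.6]
opening: 0.638
finger_force: 0.0
```

Request:
{"fn": "step_arm", "kwargs": {
  "motion": [
    {"dx": 0.16, "dy": 0.5, "dz": 0, "wx": 0, "wy": 0, "wz": 0, "claw": 56},
    {"dx": 0.16, "dy": 0.87, "dz": 0, "wx": 0, "wy": 0, "wz": 0, "claw": 56},
    {"dx": 0.16, "dy": 0.87, "dz": 0, "wx": 0, "wy": 0, "wz": 0, "claw": 56},
    {"dx": 0.16, "dy": 0.87, "dz": 0, "wx": 0, "wy": 0, "wz": 0, "claw": 56}
  ]
}}

```text
clock: 9.3
tool_pos: [0.4309, 0.1873, 0.2688]
eef_rot: [0.012, 1.0, -0.001, -0.0]
contact_force: [-0.0, -0.3, -0.1]
opening: 0.64
finger_force: 0.0
```

```bash
python3 look.py lid c top scene
python3 - <<'E'
from h import *
np.set_printoptions(linewidth=200,precision=4,suppress=True)
s=get_state(); print(s["tool_pos"],s["eef_rot"])
p,d,c=snap("wrist"); cv2.imwrite("pics/w2.png",p[...,::-1]); P=pts(d,c)
V,U=np.mgrid[:400,:640]
m=(P[...,2]>.075)&(P[...,2]<.115)&(P[...,0]<.445)&(P[...,0]>.40)&(abs(P[...,1]-.188)<.04)&(d>0)
h=P[m];print(len(h),h.min(0),h.max(0),np.median(h,0),cv2.minAreaRect((h[:,:2]*1000).astype(np.float32)),U[m].mean(),V[m].mean())
k=m&(p.max(-1)<70);print(k.sum(),P[k].min(0),P[k].max(0))
E
```

```text
top plate 437 angle 0.9094653383898939 offset 0.005825382509979063
top pointer 24 angle 0.9258581488134691 offset 0.004107473622555813
scene plate 706 angle 0.9129496335003339 offset -0.007257571326199537
scene pointer 66 angle 0.9382390233280903 offset -0.004848934425180723
[0.4307 0.1865 0.2688] [ 0.2762 -0.2146  0.4366] 0.0 9.4
q from grasp 0.6760914352940712 0.34009254463373034
[0.4307 0.1865 0.2688] [ 0.0133  0.9999 -0.001  -0.0002]
419 [0.4222 0.1706 0.0894] [0.445  0.1999 0.1002] [0.4295 0.1853 0.0966] ((433.74957275390625, 185.11126708984375), (29.04888343811035, 22.4130916595459), 88.55010986328125) 318.19331742243435 179.63961813842482
342 [0.4222 0.1716 0.0894] [0.4374 0.1999 0.1002]
```

View pics/w2.png

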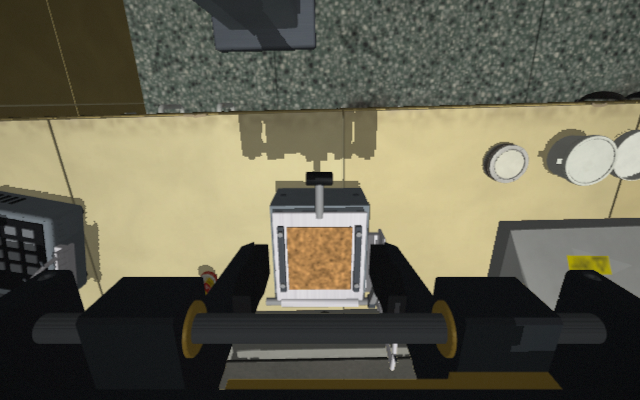

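The wrist view shows the flap handle at (319,179), centred under the gripper at about (0.430, 0.186). I'll descend and pinch.

Request:
{"fn": "step_arm", "kwargs": {
  "motion": [
    {"dx": 0, "dy": 0, "dz": 0.5, "wx": 0, "wy": 0, "wz": 0, "claw": 56},
    {"dx": 0, "dy": 0, "dz": 1, "wx": 0, "wy": 0, "wz": 0, "claw": 56},
    {"dx": 0, "dy": 0, "dz": 1, "wx": 0, "wy": 0, "wz": 0, "claw": 56}
  ]
}}

```text
clock: 9.75
tool_pos: [0.4278, 0.1861, 0.1859]
eef_rot: [0.012, 1.0, -0.003, -0.004]
contact_force: [-1.0, -0.2, 0.2]
opening: 0.637
finger_force: 0.0
```

Request:
{"fn": "step_arm", "kwargs": {
  "motion": [
    {"dx": 0, "dy": -0.01, "dz": 0.4, "wx": 0, "wy": 0, "wz": 0, "claw": 56},
    {"dx": 0, "dy": -0.01, "dz": 0.7, "wx": 0, "wy": 0, "wz": 0, "claw": 56},
    {"dx": 0, "dy": -0.01, "dz": 0.7, "wx": 0, "wy": 0, "wz": 0, "claw": 56}
  ]
}}

```text
clock: 10.05
tool_pos: [0.4296, 0.1872, 0.1325]
eef_rot: [0.012, 1.0, -0.001, -0.001]
contact_force: [-0.3, -0.5, -0.4]
opening: 0.633
finger_force: 0.0
```

Request:
{"fn": "step_arm", "kwargs": {
  "motion": [
    {"dx": 0, "dy": 0, "dz": 0.3, "wx": 0, "wy": 0, "wz": 0, "claw": 56},
    {"dx": 0, "dy": 0, "dz": 0.6, "wx": 0, "wy": 0, "wz": 0, "claw": 56},
    {"dx": 0, "dy": 0, "dz": 0.76, "wx": 0, "wy": 0, "wz": 0, "claw": 56},
    {"dx": 0, "dy": 0, "dz": 0.76, "wx": 0, "wy": 0, "wz": 0, "claw": 56},
    {"dx": 0, "dy": 0, "dz": 0.76, "wx": 0, "wy": 0, "wz": 0, "claw": 56}
  ]
}}

```text
clock: 10.55
tool_pos: [0.4311, 0.1887, 0.0739]
eef_rot: [0.012, 1.0, 0.0, 0.001]
contact_force: [-0.6, 0.1, 0.8]
opening: 0.636
finger_force: 0.0
```

Request:
{"fn": "step_arm", "kwargs": {
  "motion": [
    {"dx": 0, "dy": 0, "dz": 0, "wx": 0, "wy": 0, "wz": 0, "claw": 20},
    {"dx": 0, "dy": 0, "dz": 0, "wx": 0, "wy": 0, "wz": 0, "claw": 20},
    {"dx": 0, "dy": 0, "dz": 0, "wx": 0, "wy": 0, "wz": 0, "claw": 20},
    {"dx": 0, "dy": 0, "dz": 0, "wx": 0, "wy": 0, "wz": 0, "claw": 20},
    {"dx": 0, "dy": 0, "dz": 0, "wx": 0, "wy": 0, "wz": 0, "claw": 20},
    {"dx": 0, "dy": 0, "dz": 0, "wx": 0, "wy": 0, "wz": 0, "claw": 20}
  ],
  "force": 20
}}

```text
clock: 11.15
tool_pos: [0.4304, 0.1862, 0.073]
eef_rot: [0.012, 1.0, -0.002, 0.0]
contact_force: [0.0, -4.0, 6.2]
opening: 0.339
finger_force: 20.0
```

Request:
{"fn": "step_arm", "kwargs": {
  "motion": [
    {"dx": -0.005, "dy": 0, "dz": -0.144, "wx": 0, "wy": 0, "wz": 0, "claw": 20},
    {"dx": -0.02, "dy": 0, "dz": -0.288, "wx": 0, "wy": 0, "wz": 0, "claw": 20},
    {"dx": -0.045, "dy": 0, "dz": -0.43, "wx": 0, "wy": 0, "wz": 0, "claw": 20},
    {"dx": -0.08, "dy": 0, "dz": -0.57, "wx": 0, "wy": 0, "wz": 0, "claw": 20},
    {"dx": -0.125, "dy": 0, "dz": -0.707, "wx": 0, "wy": 0, "wz": 0, "claw": 20},
    {"dx": -0.18, "dy": 0, "dz": -0.841, "wx": 0, "wy": 0, "wz": 0, "claw": 20},
    {"dx": -0.242, "dy": 0, "dz": -0.971, "wx": 0, "wy": 0, "wz": 0, "claw": 20},
    {"dx": -0.242, "dy": 0, "dz": -0.971, "wx": 0, "wy": 0, "wz": 0, "claw": 20}
  ]
}}

```text
clock: 11.95
tool_pos: [0.4484, 0.1858, 0.1504]
eef_rot: [0.012, 1.0, -0.002, -0.001]
contact_force: [-3.2, -3.2, -1.2]
opening: 0.342
finger_force: 20.0
```

Request:
{"fn": "step_arm", "kwargs": {
  "motion": [
    {"dx": -0.051, "dy": 0, "dz": -0.089, "wx": 0, "wy": 0, "wz": 0, "claw": 20},
    {"dx": -0.118, "dy": 0, "dz": -0.194, "wx": 0, "wy": 0, "wz": 0, "claw": 20},
    {"dx": -0.118, "dy": 0, "dz": -0.194, "wx": 0, "wy": 0, "wz": 0, "claw": 20},
    {"dx": -0.118, "dy": 0, "dz": -0.194, "wx": 0, "wy": 0, "wz": 0, "claw": 20}
  ]
}}

```text
clock: 12.35
tool_pos: [0.4571, 0.1856, 0.1651]
eef_rot: [0.012, 1.0, -0.002, -0.002]
contact_force: [-3.9, -4.9, -0.0]
opening: 0.334
finger_force: 20.0
```

```bash
python3 look.py flap d top scene wrist; python3 look.py lid e scene
```

```text
top plate 656 angle 0.5835189714168674 offset 0.00569014852638124
top pointer 39 angle 0.5841418619275258 offset 0.007398755271084249
scene plate 635 angle 0.5866220660349443 offset -0.0063105916865500294
scene pointer 68 angle 0.5869312030487744 offset -0.007736295958067959
wrist plate 323 angle 0.6264064962078824 offset 0.005541399724866121
wrist pointer 0
[0.457  0.1856 0.165 ] [-3.6574 -5.679  -0.2688] 20.001586452126503 12.5
q from grasp 0.6063935730994872 0.16488921198158196
scene plate 716 angle 0.910479482927941 offset -0.0073684626532471605
scene pointer 59 angle 0.9228113156570793 offset -0.00570492810354848
[0.457  0.1856 0.165 ] [-2.4949 -6.4263 -0.0882] 20.001820446923375 12.55
q from grasp 0.42675027272281174 0.26323451409515936
```

The flap and its pointer agree in both fixed views, at about 0.585 rad each, and the lid is within about 0.02 rad of its pointer. I'll let it settle and hand in.

Request:
{"fn": "step_arm", "kwargs": {
  "motion": [
    {"dx": 0, "dy": 0, "dz": 0, "wx": 0, "wy": 0, "wz": 0, "claw": 20},
    {"dx": 0, "dy": 0, "dz": 0, "wx": 0, "wy": 0, "wz": 0, "claw": 20},
    {"dx": 0, "dy": 0, "dz": 0, "wx": 0, "wy": 0, "wz": 0, "claw": 20},
    {"dx": 0, "dy": 0, "dz": 0, "wx": 0, "wy": 0, "wz": 0, "claw": 20},
    {"dx": 0, "dy": 0, "dz": 0, "wx": 0, "wy": 0, "wz": 0, "claw": 20},
    {"dx": 0, "dy": 0, "dz": 0, "wx": 0, "wy": 0, "wz": 0, "claw": 20}
  ]
}}

```text
clock: 13.15
tool_pos: [0.4569, 0.1856, 0.1649]
eef_rot: [0.012, 1.0, -0.002, -0.002]
contact_force: [-3.0, -5.1, 0.1]
opening: 0.335
finger_force: 20.0
```

```bash
python3 look.py flap f top scene && python3 -c "
from plant import workorder; print(workorder.finish_job())"
```

```text
top plate 662 angle 0.5786610829399946 offset 0.005902188499109798
top pointer 37 angle 0.5855432486585541 offset 0.00707319514271117
scene plate 636 angle 0.5795123764560807 offset -0.006953613162552764
scene pointer 70 angle 0.6087418494334643 offset -0.006043953615314332
[0.457  0.1856 0.1649] [-3.7767 -5.3546  0.0799] 20.002092299982905 13.25
q from grasp 0.6061986684597223 0.16489100449093466
the job is handed in; nothing more can be done
None
```

The job is handed in at about 13 s: the lid stands by itself within about 0.02 rad of its pointer, and the gripper is holding the flap still within about 0.03 rad of its own (camera estimates; the hand-in returned no verdict).

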